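# Find the drone's heavy side on the turning stand and hold it down

## Robot

A 6-joint arm with a two-finger parallel gripper is mounted at the origin on the work surface. World frame = base frame: x ahead of the robot, y to its left, z up, the work surface at z = 0. Lengths are in m, angles in rad, forces in N, time in s.
With the tool pointing down it reaches from about 0.3 to 0.875 m from the base axis. Payload 6.4 kg.
Tool frame: the origin (TCP) lies midway between the tips of the shut fingers; the grasp point (between the pads) lies 19 mm behind it; z points along the fingers, y is the line along which they close (so a half turn about z gives the same grasp; the last joint's range is limited). The gripper opens to 85 mm and grips with 20 to 120 N. Pads are 22 mm wide; open, the fingers measure 114 mm over their backs; the gripper's body (76 mm by 85 mm) begins 54 mm behind the grasp point. The pads swing forward as they close: fully open they stand 13 mm farther back than shut.
Start: joints at [-1.498, 0.181, 1.607, -0, 1.354, -0.206], TCP at [0.158, -0.553, 0.231] pointing down, gripper open.
Joint ranges: [-2.99, 2.99], [-0.89, 2.07], [0.3, 2.58], [-1.14, 4.28], [0, 2.63], [-3.12, 3.12]. Speed limits (rad/s): [2.57, 2.57, 3.01, 3.14, 3.14, 3.14].

## Interface

Orientations are given as a unit quaternion [w, x, y, z].
In Python, from bench import status, camera, ctrl gives the robot as it stands. The module is installed in compiled form; this text tells all that it offers.
- The arm moves only by the shell command python3 -m handwheel 'ROWS'. ROWS is JSON, a list that holds one entry, the list of rows, each a list of 7 numbers: the opening, from -1 (shut) to 1 (fully open), then the shift along the tool's x, y, z in cm, then the turn, a rotation vector about the tool's x, y, z in degrees. A call has 1 to 10 rows; each row is the pose to reach, as a shift and turn from the pose commanded when the call began, along the tool's axes at that moment; what a row does not reach only later rows make up. A row lasts 1/8 s, in which the tool goes at most 62.5 mm and 10.7 degrees, less where a joint would pass 70% of its speed; a pose out of reach is approached as far as the arm can. A call with a gripper value outside its range is refused whole. The fingers move at their own pace and stop on an object; the grip force is fixed at half the most. Time passes only in rows, so rows that repeat a pose let the fingers close. It gives the time, the measured TCP pose, the force, the opening and the grip force at its end, in the units of the state.
- status.get_obs(): the state, without advancing time (a new reading comes with each control period).
- camera(name): name is "side" or "top" or "wrist"; returns a dict with "frame" (400x640x3 uint8, blue, green, red), "depth" (400x640 float32, m along the optical axis (not along the pixel's ray), 0 where there is no reading), "fx", "fy", "cx", "cy" (pixels), "extrinsics" (4x4, takes a point from camera to world coordinates); the wrist camera has in their place "hand_eye" (4x4, takes a point from camera to tool coordinates, whose origin is the TCP and whose axes are the flange's). Camera axes: x right, y down, z forward; pixel columns grow to the right and rows downward; lengths in m; the calibration is good to about 2 mm. A picture is of the moment at which its call begins: read the wrist's pose just before it.
- ctrl.hand_in(): hands the job in; it is judged then, once.
The state is a dict: "time_s": time; "q": joint angles; "dq": joint speeds; "joint_efforts": joint torques, N m; "eef_pos": TCP position; "eef_rot": TCP orientation; "wrist_force": force on the tool from outside, world axes, zero at the start; "torque": the same for the moment, N m; "opening": opening from 0.0 (shut) to 1.0 (fully open); "grasp_force": force on a finger pad.
Only numpy, scipy, OpenCV 4.12 (cv2) and the standard library are available. Lean on these libraries where they do the work, as an engineer would, in place of code of your own. Each camera call takes 0.05 s, during which the arm holds its last target. There are 200 camera calls.

## Task

The drone clamped on the turning stand is out of balance: turn it gently by hand (20 degrees or more from where it stands) to feel which side of it is heavy, then bring that side straight down and hold the drone there, so that a trim weight can be stuck on the opposite side. Finish while still holding it; do not fling it round, and leave the other things on the bench where they are.

Things in the scene. Friction and masses are not known exactly. Their poses are not given: they have to be found in the camera images.
- stand: turning work stand bolted to the bench: grey base plate 220 x 160 x 12 mm, aluminium post and bearing block up to 202 mm high, level axle. Origin on the bench straight under axle; x along the axle from the post towards the drone, z up. The block lies 75 to 135 mm behind the motors' plane (at -x), the base plate from x = -195 to 25 mm
- axle (a point): fixed point on the axle, 175 mm above the bench, in the plane of the four motors' centres; axes as the stand's: x along the axle, y level, z up
- drone (a joint): angle of the drone about the axle, any value, no stops: 0 when motor 0 is straight up, growing as motor 0 goes from up towards the axle's -y. The spindle has a steady drag of 0.30 N m, the same both ways (and 0.06 N m more per rad/s of turning), so the drone stays wherever it is left
- hub (a point): centre of the drone, on the axle, turning with it. White four-armed drone, 1.0 kg, propellers off, top facing the axle's +x: closed round shell 120 mm across, arms 18 mm wide and 8 mm thick, four motors. Battery and camera gear in the shell sit off-centre: their side, any direction, is unseen and differs each time; level with the axle they pull round with 0.21 to 0.28 N m, less than the drag
- motor0 (a point): centre of the drone's motor 0: dark metal cylinder, 28 mm across, 22 mm long, axis parallel to the axle, on the end of an arm, 130 mm from the axle. Its outer end and sides are free for fingers; the arm comes to it from the axle. At angle 0 it is straight up
- motor1 (a point): centre of the drone's motor 1: dark metal cylinder, 28 mm across, 22 mm long, axis parallel to the axle, on the end of an arm, 130 mm from the axle. Its outer end and sides are free for fingers; the arm comes to it from the axle. At angle 0 it lies at the axle's -y side
- motor2 (a point): centre of the drone's motor 2: dark metal cylinder, 28 mm across, 22 mm long, axis parallel to the axle, on the end of an arm, 130 mm from the axle. Its outer end and sides are free for fingers; the arm comes to it from the axle. At angle 0 it is straight down
- motor3 (a point): centre of the drone's motor 3: dark metal cylinder, 28 mm across, 22 mm long, axis parallel to the axle, on the end of an arm, 130 mm from the axle. Its outer end and sides are free for fingers; the arm comes to it from the axle. At angle 0 it lies at the axle's +y side
- prop: spare two-blade grey propeller lying on the bench, 225 mm across, 8 mm high; origin under its hub, x along the blades. Leave it
- tape: black roll of tape lying flat, 68 mm across, 18 mm high; origin at the centre of its underside. Leave it
- driver: black-handled screwdriver, 150 mm long, lying on the bench along its x, its origin under it. Leave it
- remote: white remote control 105 x 160 x 34 mm lying on the bench, two sticks up to 56 mm high, two aerials out to 120 mm along its x; origin at the centre of its underside. Leave it

How it is judged:
On the way:
1. the drone has been turned by hand (about 19 degrees or more away from where it stood) (distance of motor0 from where it was at the start of the episode above 0.043 m).
At the end, for the whole second after the job is handed in: The drone's heavy side points straight down within 20 degrees, the drone is at rest (below 0.1 rad/s) and the fingers hold it with at least 3 N of contact (z of pack_c0 in the frame of axle below -0.0376 m and velocity of joint drone between -0.1 and 0.1 rad/s and contact force between the fingers and drone above 3 N); the arm keeps its last pose, push and grip.
It fails at once if the drone is flung round (faster than 4 rad/s) (velocity of joint drone above 4 rad/s or velocity of joint drone below -4 rad/s).
It fails at once if a thing lying on the bench is disturbed (moved more than 30 mm) (distance of any of prop, tape, driver, remote from where it was at the start of the episode above 0.03 m).
It also fails if it takes over 67 s, if anything falls off the work surface, if the arm or the gripper's body presses on something with over 40 N, if the wrist force passes 120 N, or if a joint passes its speed limit or range.

## Working session

There is one attempt and no reset: what is moved stays moved. The work goes in short steps, Python scripts to look and compute and a shell command to move; the robot and the scene stay as the last step left them, time stands still between calls to the robot, and variables do not carry over. Pictures are saved under pics/ and viewed, at most 10 in all, crops included, and the job is handed in when it is done.

```bash
mkdir -p pics; python3 - <<'E'
from bench import status,camera
import cv2,numpy as np
o=status.get_obs();print({k:np.round(v,3).tolist() for k,v in o.items()})
for n in("side","top"):
    c=camera(n);cv2.imwrite(f"pics/{n}0.png",c["frame"]);np.savez(f"pics/{n}0.npz",**c)
    print(n,c["fx"],c["fy"],c["cx"],c["cy"],np.round(c["extrinsics"],3).tolist())
E
```

```text
{'time_s': 0.0, 'q': [-1.498, 0.182, 1.608, 0.0, 1.354, -0.206], 'dq': [0.0, -0.001, -0.001, 0.001, 0.001, 0.001], 'joint_efforts': [-0.002, -44.487, -35.134, -0.0, 0.009, 0.0], 'eef_pos': [0.158, -0.552, 0.23], 'eef_rot': [-0.001, 0.99, 0.139, 0.0], 'wrist_force': [0.693, -0.278, -1.126], 'torque': [0.031, -0.019, -0.071], 'grasp_force': 0.0, 'opening': 1.001}
side 380.75158482095515 380.75158482095515 323.5256705047722 199.07143355604683 [[-0.954, -0.217, 0.208, 0.283], [-0.3, 0.718, -0.628, 0.608], [-0.013, -0.661, -0.75, 0.953], [0.0, 0.0, 0.0, 1.0]]
top 490.3406639848836 490.3406639848836 315.94827948977655 205.56316502571312 [[-0.016, -0.994, 0.105, 0.33], [-1.0, 0.017, 0.006, -0.013], [-0.008, -0.105, -0.994, 1.691], [0.0, 0.0, 0.0, 1.0]]
```

View pics/side0.png

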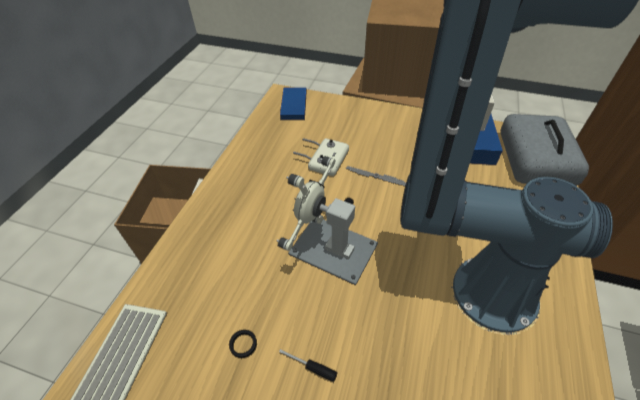

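View pics/top0.png

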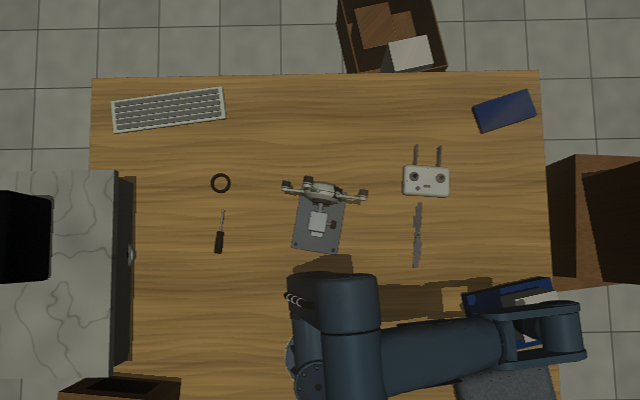

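The side view shows the stand's post around (340,230), with the drone at (308,203) and its motors near (295,180), (335,160) and (285,243). In the top view the stand plate is at (318,225). The drone faces away from the robot (image up), with motors at (287,184), (309,182), (338,196) and (362,195).

```bash
cat > h.py <<'E'
import numpy as np
def cloud(c):
    d=np.asarray(c["depth"]);v,u=np.mgrid[:400,:640]
    p=np.stack([(u-c["cx"])/c["fx"]*d,(v-c["cy"])/c["fy"]*d,d],-1)
    T=np.asarray(c["extrinsics"]);return p@T[:3,:3].T+T[:3,3],d>0
E
python3 - <<'E'
from h import *
import cv2
L={n:np.load(f"pics/{n}0.npz") for n in("side","top")}
P,ok=cloud(L["top"]);F=L["top"]["frame"].astype(int)
# base plate: grey, z~.012
m=ok&(abs(P[...,2]-.012)<.008)&(F.max(-1)-F.min(-1)<25)
m[:,:280]=0;m[:,360:]=0;m[:170]=0;m[265:]=0
q=P[m][:,:2].astype(np.float32);print(len(q),cv2.minAreaRect(q))
P1,ok1=cloud(L["side"])
A=np.concatenate([P[ok],P1[ok1]])
C=np.concatenate([F[ok],L["side"]["frame"].astype(int)[ok1]])
s=(A[:,2]>.03)&(A[:,2]<.36)&(abs(A[:,0]-.5)<.16)&(abs(A[:,1])<.2)
A=A[s];C=C[s]
print(len(A),A.min(0),A.max(0));np.savez("pics/A.npz",A=A,C=C)
for n in L:
  P,ok=cloud(L[n])
  for u,v in ([(287,184),(309,182),(338,196),(362,195),(320,185),(317,223)] if n=="top" else [(295,180),(335,160),(285,243),(310,203),(342,207)]):
    print(n,u,v,np.round(P[v,u],3))
im=[cv2.resize(L["side"]["frame"][130:270,250:400],None,fx=4,fy=4,interpolation=2)]
cv2.imwrite("pics/c1.png",im[0])
E
```

```text
1780 ((0.45830440521240234, -0.010490812361240387), (0.15886805951595306, 0.21790488064289093), 79.8227767944336)
4529 [ 0.40034921 -0.15816799  0.03003017] [0.58554663 0.11390948 0.31657193]
side 295 180 [0.545 0.03  0.307]
side 335 160 [ 0.554 -0.348  0.033]
side 285 243 [0.558 0.103 0.142]
side 310 203 [0.518 0.01  0.21 ]
side 342 207 [ 0.438 -0.01   0.198]
top 287 184 [0.564 0.089 0.143]
top 309 182 [0.543 0.015 0.312]
top 338 196 [ 0.515 -0.071  0.208]
top 362 195 [ 0.513 -0.142  0.234]
top 320 185 [ 0.546 -0.016  0.23 ]
top 317 223 [ 0.434 -0.005  0.203]
```

View pics/c1.png

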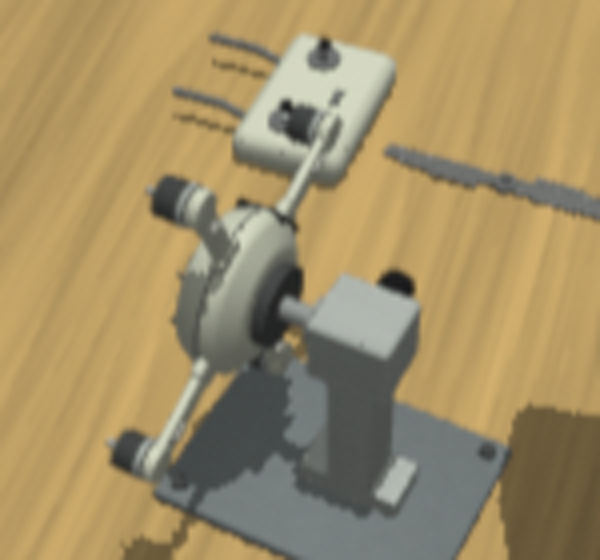

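The crop shows the drone face-on to the left. Its dark motors sit at crop (178,198), (300,122) and (135,450). One is about 20° off straight up, towards the +y side.

```bash
cat >> h.py <<'E'
from scipy.spatial.transform import Rotation as R
PSI=np.radians(-10.5); AX=np.array([.542,-.0255,.175])
S=np.array([[np.cos(PSI),-np.sin(PSI),0],[np.sin(PSI),np.cos(PSI),0],[0,0,1]])  # stand->world
def pose(o):
    q=o["eef_rot"];return np.array(o["eef_pos"]),R.from_quat([q[1],q[2],q[3],q[0]])
def grip(phi,rad,x=0,flip=False):
    """tool at angle phi (rad, from up towards stand +y), TCP at radius rad, pointing at the axle"""
    z=S@[0,-np.sin(phi),-np.cos(phi)]; xx=S@[1,0,0]*(-1 if flip else 1)
    return AX+S@[x,rad*np.sin(phi),rad*np.cos(phi)], R.from_matrix(np.stack([xx,np.cross(z,xx),z],1))
def row(cur,tgt):
    p,r=cur;return np.round(np.r_[r.inv().apply(tgt[0]-p)*100,(r.inv()*tgt[1]).as_rotvec(degrees=True)],2)
E
python3 - <<'E'
from h import *
from bench import status
D=np.load("pics/A.npz");A=(D["A"]-AX)@S;C=D["C"]
r=np.hypot(A[:,1],A[:,2]);a=np.degrees(np.arctan2(A[:,1],A[:,2]))
for c in range(-180,180,90):
    m=(r>.095)&(r<.16)&(abs((a-c-18+180)%360-180)<25)&(abs(A[:,0])<.05)
    if m.sum(): print(c+18,m.sum(),np.median(a[m]),np.round(A[m].min(0),3),np.round(A[m].max(0),3),r[m].max())
m=(r>.03)&(r<.12)&(abs(A[:,0])<.04);print("arms mod90",np.histogram(a[m&(r>.07)]%90,bins=18,range=(0,90))[0])
cur=pose(status.get_obs())
for nm,t in(("above",grip(np.radians(18),.26)),):print(nm,t[0],row(cur,t))
E
```

```text
-162 65 -164.04700645233282 [-0.023 -0.055 -0.136] [ 0.004 -0.022 -0.093] 0.14086157926903867
-72 282 -65.1614129262625 [-0.023 -0.134  0.033] [ 0.022 -0.086  0.065] 0.14382619030891453
18 339 21.50730579010011 [-0.024  0.025  0.089] [0.022 0.064 0.142] 0.15060847346353484
108 310 106.18316516314675 [-0.023  0.087 -0.058] [ 0.022  0.14  -0.022] 0.14726640394298982
arms mod90 [  0   3  50 150 144  86   7   0   0   0   0   0   0   0   0   0   0   0]
above [0.55664161 0.05349904 0.42227469] [ 54.98 -47.31 -19.09 -17.77  -4.16  26.25]
```

```bash
python3 -m handwheel '[[[1,10,-8,-19,0,0,0],[1,20,-16,-19,-4,-1,6],[1,30,-26,-19,-8,-2,12],[1,40,-36,-19,-12,-3,18],[1,55,-47.3,-19.1,-18,-4,26],[1,55,-47.3,-19.1,-18,-4,26],[1,55,-47.3,-19.1,-18,-4,26],[1,55,-47.3,-19.1,-18,-4,26],[1,55,-47.3,-19.1,-18,-4,26],[1,55,-47.3,-19.1,-18,-4,26]]]'
python3 - <<'E'
from h import *
from bench import status,camera
import cv2
o=status.get_obs();cur=pose(o);print(o["time_s"],np.round(o["q"],2),o["wrist_force"])
print("above",row(cur,grip(np.radians(19),.26)));print("grasp",row(cur,grip(np.radians(19),.113,.001)))
c=camera("wrist");p,r=cur;H=np.array(c["hand_eye"]);T=np.eye(4);T[:3,:3]=r.as_matrix();T[:3,3]=p
c["extrinsics"]=T@H;P,ok=cloud(c)
A=((P[ok]-AX)@S);rr=np.hypot(A[:,1],A[:,2]);a=np.degrees(np.arctan2(A[:,1],A[:,2]))
F=c["frame"][ok].astype(int).max(-1)
m=(rr>.10)&(rr<.16)&(abs(a-19)<15)&(abs(A[:,0])<.04)
d=m&(F<90);print(m.sum(),d.sum(),np.round(A[m].min(0),3),np.round(A[m].max(0),3),a[m].min(),a[m].max(),rr[m].max(),np.round(np.median(A[d],0),3))
cv2.imwrite("pics/w1.png",c["frame"])
E
```

```text
time_s: 1.35
eef_pos: [0.47, -0.0781, 0.3999]
eef_rot: [0.158, 0.983, -0.088, -0.012]
wrist_force: [0.2, -1.0, -1.0]
opening: 1.002
grasp_force: 0.0
1.35 [-0.2  -0.11  1.6  -0.32  1.63  1.53] [ 0.23932042 -0.97575563 -1.02484166]
above [  6.21 -13.51  -6.65  -0.71  -0.28   0.23]
grasp [  6.24 -13.33   8.05  -0.71  -0.28   0.23]
3011 1721 [-0.023  0.028  0.093] [0.021 0.061 0.137] 14.529159883255108 25.890513666082317 0.14568686934532643 [0.001 0.043 0.133]
```

View pics/w1.png

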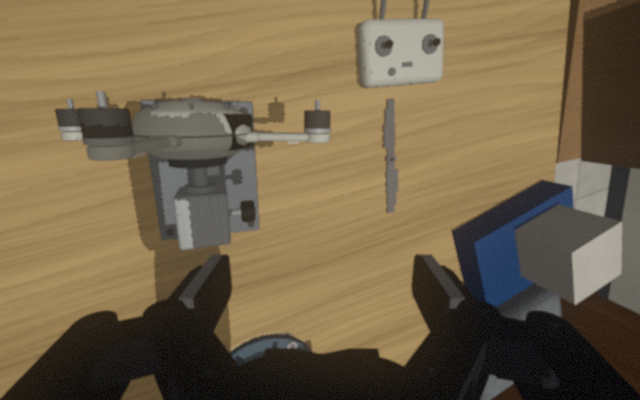

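The wrist view shows the upper motor at (105,125), the hub at (195,130), and the -y motor at (317,125). The cloud puts the upper motor at phi ≈ 20°, r = 0.13, x ≈ 0, which matches my model.

```bash
python3 -m handwheel '[[[1,6.2,-13.5,-5,0,0,0],[1,6.2,-13.5,-5,0,0,0],[1,6.2,-13.5,-5,0,0,0],[1,6.2,-13.5,-5,0,0,0],[1,6.2,-13.5,-5,0,0,0],[1,6.2,-13.5,-5,0,0,0]]]' >/dev/null
python3 - <<'E'
from h import *
from bench import status
o=status.get_obs();cur=pose(o);print(o["time_s"],np.round(o["q"],2),o["wrist_force"],o["torque"],row(cur,grip(np.radians(20),.113,.001)))
E
```

```text
2.15 [ 0.05  0.14  1.35 -0.31  1.72  1.77] [-0.57273745  0.1934626  -0.45301255] [ 0.09780551 -0.0250036   0.02606924] [ 0.1  -0.34 12.96 -1.71 -0.25  0.13]
```

```bash
python3 -m handwheel '[[[1,0.1,-0.3,5,-1.7,0,0],[1,0.1,-0.3,9,-1.7,0,0],[1,0.1,-0.3,13,-1.7,0,0],[1,0.1,-0.3,13,-1.7,0,0],[1,0.1,-0.3,13,-1.7,0,0]]]'; python3 -m handwheel '[[[-1,0,0,0,0,0,0],[-1,0,0,0,0,0,0],[-1,0,0,0,0,0,0],[-1,0,0,0,0,0,0],[-1,0,0,0,0,0,0],[-1,0,0,0,0,0,0]]]'
python3 - <<'E'
from h import *
from bench import status
o=status.get_obs();cur=pose(o);print(o["time_s"],o["opening"],o["torque"],row(cur,grip(np.radians(20),.113,.001)))
q0=grip(np.radians(20),.113)
for d in(8,16,24,-8,-16,-24): print(d,row(q0,grip(np.radians(20+d),.113)))
E
```

```text
time_s: 2.78
eef_pos: [0.5511, 0.0125, 0.2828]
eef_rot: [0.173, 0.981, -0.089, -0.013]
wrist_force: [0.2, 0.5, 0.8]
opening: 1.001
grasp_force: 0.0
time_s: 3.52
eef_pos: [0.5508, 0.0132, 0.2815]
eef_rot: [0.173, 0.981, -0.088, -0.013]
wrist_force: [-0.6, 2.2, 5.4]
opening: 0.307
grasp_force: 59.1
3.525 0.3072189776423249 [ 0.28867653  0.15690747 -0.1347175 ] [-0.06  0.08  0.06 -0.05 -0.33  0.19]
8 [-0.   -1.57  0.11 -8.    0.   -0.  ]
16 [ -0.    -3.11   0.44 -16.     0.    -0.  ]
24 [ -0.    -4.6    0.98 -24.     0.    -0.  ]
-8 [-0.    1.57  0.11  8.   -0.   -0.  ]
-16 [ 0.    3.11  0.44 16.    0.    0.  ]
-24 [-0.    4.6   0.98 24.    0.    0.  ]
```

```bash
cat > lg.py <<'E'
from h import *
from bench import status
import json
o=status.get_obs();p,r=pose(o);F=np.array(o["wrist_force"]);M=np.array(o["torque"])
l=S.T@(p-AX);z=S.T@r.as_matrix()[:,2]
ax=S[:,0];t=np.cross(p-AX,F)@ax
d=dict(t=o["time_s"],phi=np.degrees(np.arctan2(l[1],l[2])),rad=np.hypot(l[1],l[2]),x=l[0],tilt=np.degrees(np.arctan2(-z[1],-z[2])),F=(S.T@F).tolist(),M=(S.T@M).tolist(),tF=t,tM=M@ax,q=list(map(float,o["q"])))
open("log.jsonl","a").write(json.dumps(d,default=float)+"\n")
print("%.2f phi %.1f r %.4f x %.4f tilt %.1f F %s tF %.2f tM %.2f"%(d["t"],d["phi"],d["rad"],d["x"],d["tilt"],np.round(S.T@F,1),t,d["tM"]))
E
python3 lg.py
for i in 1; do
python3 -m handwheel '[[[-1,0,0.59,0.015,3,0,0]]]' >/dev/null; python3 lg.py
python3 -m handwheel '[[[-1,0,0.59,0.015,3,0,0]]]' >/dev/null; python3 lg.py
python3 -m handwheel '[[[-1,0,0.59,0.015,3,0,0]]]' >/dev/null; python3 lg.py
python3 -m handwheel '[[[-1,0,0.59,0.015,3,0,0]]]' >/dev/null; python3 lg.py
python3 -m handwheel '[[[-1,0,0.59,0.015,3,0,0]]]' >/dev/null; python3 lg.py
python3 -m handwheel '[[[-1,0,0.59,0.015,3,0,0]]]' >/dev/null; python3 lg.py
python3 -m handwheel '[[[-1,0,0.59,0.015,3,0,0]]]' >/dev/null; python3 lg.py
python3 -m handwheel '[[[-1,0,0.59,0.015,3,0,0]]]' >/dev/null; python3 lg.py
done; tail -1 log.jsonl
```

```text
3.52 phi 20.4 r 0.1136 x 0.0016 tilt 19.9 F [-1.   2.   5.4] tF -0.00 tM 0.26
3.65 phi 17.7 r 0.1135 x 0.0016 tilt 16.9 F [-1.6  1.7  3.7] tF -0.06 tM 0.08
3.77 phi 14.5 r 0.1134 x 0.0015 tilt 13.9 F [-1.1  1.5  3. ] tF -0.09 tM 0.30
3.90 phi 11.4 r 0.1132 x 0.0015 tilt 10.9 F [-1.6  1.7  2.4] tF -0.13 tM 0.35
4.03 phi 8.4 r 0.1131 x 0.0015 tilt 7.8 F [-1.1  1.9  1.5] tF -0.19 tM 0.36
4.15 phi 5.4 r 0.1130 x 0.0015 tilt 4.8 F [-0.9  1.5  1.4] tF -0.15 tM 0.31
4.28 phi 2.4 r 0.1129 x 0.0015 tilt 1.9 F [-1.1  1.5  1.3] tF -0.16 tM 0.33
4.40 phi -0.6 r 0.1128 x 0.0015 tilt -1.1 F [-1.   2.1  0.6] tF -0.24 tM 0.31
4.53 phi -3.6 r 0.1126 x 0.0014 tilt -4.2 F [-0.7  0.6 -0.5] tF -0.06 tM 0.31
{"t": 4.525, "phi": -3.641275586903873, "rad": 0.11258649733213097, "x": 0.0013986326175617816, "tilt": -4.150173945532058, "F": [-0.7144298886059622, 0.5742952624056272, -0.5419998931535326], "M": [0.307794535081453, 0.12683246002325319, -0.16163771559672638], "tF": -0.060651895980516464, "tM": 0.307794535081453, "q": [-0.322633854803072, 0.059251792782207095, 1.6294119874029485, 0.07255973857375406, 1.4605318330249024, 1.418305849796789]}
```

```bash

python3 -m handwheel '[[[-1,0,0.59,0.015,3,0,0]]]' >/dev/null; python3 lg.py
python3 -m handwheel '[[[-1,0,0.59,0.015,3,0,0]]]' >/dev/null; python3 lg.py
python3 -m handwheel '[[[-1,0,0.59,0.015,3,0,0]]]' >/dev/null; python3 lg.py
python3 -m handwheel '[[[-1,0,0.59,0.015,3,0,0]]]' >/dev/null; python3 lg.py
python3 -m handwheel '[[[-1,0,0.59,0.015,3,0,0]]]' >/dev/null; python3 lg.py
python3 -m handwheel '[[[-1,0,0.59,0.015,3,0,0]]]' >/dev/null; python3 lg.py
python3 -m handwheel '[[[-1,0,0.59,0.015,3,0,0]]]' >/dev/null; python3 lg.py
python3 -m handwheel '[[[-1,0,0.59,0.015,3,0,0]]]' >/dev/null; python3 lg.py
python3 -m handwheel '[[[-1,0,0.59,0.015,3,0,0]]]' >/dev/null; python3 lg.py
python3 -m handwheel '[[[-1,0,0.59,0.015,3,0,0]]]' >/dev/null; python3 lg.py
python3 -m handwheel '[[[-1,0,0.59,0.015,3,0,0]]]' >/dev/null; python3 lg.py
python3 -m handwheel '[[[-1,0,0.59,0.015,3,0,0]]]' >/dev/null; python3 lg.py
echo back
python3 -m handwheel '[[[-1,0,-0.59,0.015,-3,0,0]]]' >/dev/null; python3 lg.py
python3 -m handwheel '[[[-1,0,-0.59,0.015,-3,0,0]]]' >/dev/null; python3 lg.py
python3 -m handwheel '[[[-1,0,-0.59,0.015,-3,0,0]]]' >/dev/null; python3 lg.py
python3 -m handwheel '[[[-1,0,-0.59,0.015,-3,0,0]]]' >/dev/null; python3 lg.py
python3 -m handwheel '[[[-1,0,-0.59,0.015,-3,0,0]]]' >/dev/null; python3 lg.py
python3 -m handwheel '[[[-1,0,-0.59,0.015,-3,0,0]]]' >/dev/null; python3 lg.py
python3 -m handwheel '[[[-1,0,-0.59,0.015,-3,0,0]]]' >/dev/null; python3 lg.py
python3 -m handwheel '[[[-1,0,-0.59,0.015,-3,0,0]]]' >/dev/null; python3 lg.py
python3 -m handwheel '[[[-1,0,-0.59,0.015,-3,0,0]]]' >/dev/null; python3 lg.py
python3 -m handwheel '[[[-1,0,-0.59,0.015,-3,0,0]]]' >/dev/null; python3 lg.py
python3 -m handwheel '[[[-1,0,-0.59,0.015,-3,0,0]]]' >/dev/null; python3 lg.py
python3 -m handwheel '[[[-1,0,-0.59,0.015,-3,0,0]]]' >/dev/null; python3 lg.py
python3 -m handwheel '[[[-1,0,-0.59,0.015,-3,0,0]]]' >/dev/null; python3 lg.py
python3 -m handwheel '[[[-1,0,-0.59,0.015,-3,0,0]]]' >/dev/null; python3 lg.py
python3 -m handwheel '[[[-1,0,-0.59,0.015,-3,0,0]]]' >/dev/null; python3 lg.py
python3 -m handwheel '[[[-1,0,-0.59,0.015,-3,0,0]]]' >/dev/null; python3 lg.py
python3 -m handwheel '[[[-1,0,-0.59,0.015,-3,0,0]]]' >/dev/null; python3 lg.py
python3 -m handwheel '[[[-1,0,-0.59,0.015,-3,0,0]]]' >/dev/null; python3 lg.py
python3 -m handwheel '[[[-1,0,-0.59,0.015,-3,0,0]]]' >/dev/null; python3 lg.py
python3 -m handwheel '[[[-1,0,-0.59,0.015,-3,0,0]]]' >/dev/null; python3 lg.py
tail -1 log.jsonl
```

```text
4.65 phi -6.7 r 0.1125 x 0.0014 tilt -7.2 F [-1.1  1.3 -1.2] tF -0.13 tM 0.27
4.78 phi -9.7 r 0.1124 x 0.0014 tilt -10.2 F [-1.1  2.2 -0.4] tF -0.23 tM 0.23
4.90 phi -12.7 r 0.1122 x 0.0014 tilt -13.2 F [-0.2  1.5 -1. ] tF -0.14 tM 0.26
5.03 phi -15.7 r 0.1121 x 0.0014 tilt -16.2 F [ 0.3  2.  -1.3] tF -0.18 tM 0.20
5.15 phi -18.8 r 0.1120 x 0.0013 tilt -19.2 F [-0.5  2.1 -1.3] tF -0.17 tM 0.14
5.28 phi -21.8 r 0.1118 x 0.0013 tilt -22.2 F [-1.4  2.7 -2.4] tF -0.18 tM 0.17
5.40 phi -24.8 r 0.1117 x 0.0013 tilt -25.2 F [-0.9  2.5 -2.7] tF -0.13 tM 0.07
5.53 phi -27.8 r 0.1116 x 0.0013 tilt -28.2 F [-1.   2.7 -3.6] tF -0.08 tM 0.05
5.65 phi -30.9 r 0.1115 x 0.0013 tilt -31.2 F [ 0.   2.7 -2.4] tF -0.12 tM 0.00
5.78 phi -33.9 r 0.1114 x 0.0012 tilt -34.2 F [-1.5  3.7 -4.2] tF -0.08 tM -0.04
5.90 phi -37.0 r 0.1113 x 0.0012 tilt -37.2 F [-0.8  5.2 -6. ] tF -0.06 tM -0.08
6.03 phi -40.0 r 0.1112 x 0.0012 tilt -40.3 F [-1.3  6.5 -6. ] tF -0.12 tM -0.14
back
6.15 phi -37.8 r 0.1113 x 0.0012 tilt -37.2 F [-2.4  5.1 -5.9] tF -0.05 tM 0.28
6.28 phi -33.9 r 0.1114 x 0.0012 tilt -33.9 F [-2.2  4.
[... 1242 characters left out ...]
-0.07
8.28 phi 14.5 r 0.1135 x 0.0016 tilt 14.1 F [  0.3  -5.2 -10.4] tF 0.28 tM -0.08
8.40 phi 17.4 r 0.1136 x 0.0016 tilt 17.1 F [-0.1 -6.3 -9.6] tF 0.35 tM -0.06
8.53 phi 20.4 r 0.1137 x 0.0016 tilt 20.1 F [ -0.3  -6.3 -10. ] tF 0.27 tM -0.02
{"t": 8.525, "phi": 20.39859736360181, "rad": 0.11374203907252893, "x": 0.0015805121084877557, "tilt": 20.118854440948557, "F": [-0.33289682690242867, -6.255657272309819, -9.957060594127686], "M": [-0.020974824663257643, 0.039269126765512814, -0.017753452139295307], "tF": 0.2721669267183585, "tM": -0.020974824663257643, "q": [0.0065054566012619774, 0.16985407763230054, 1.5566477815521038, -0.34757285628900586, 1.4815616457296041, 1.7990305544508423]}
```

```bash
cat > fit.py <<'E'
from h import *
import json
L=[json.loads(l) for l in open("log.jsonl")]
def load(skip=3):
    out=[];run=0;ps=0
    for a,b in zip(L,L[1:]):
        s=np.sign(a["tilt"]-b["tilt"]) if abs(a["tilt"]-b["tilt"])>1.5 else 0  # + : towards -y = + about x
        run=run+1 if s==ps else 1;ps=s
        if s and run>skip: out.append((s,b))
    return out
D=load()
def fit(useaxle,Lfix=None,fc=.30+.06*.42):
    A=[];y=[]
    for s,d in D:
        al=np.radians(d["tilt"]);F=d["F"];Ft=-np.sin(al)*F[2]+np.cos(al)*F[1]
        base=d["tF"]+d["tM"]; f=np.radians(d["phi"])
        # T_ext_on_tool = base - Ls*Ft (+ axle shift) = -s*fc + Tg ; Tg=a sin f + b cos f
        r=[np.sin(f),np.cos(f)]+([Ft] if Lfix is None else [])+([F[2],-F[1]] if useaxle else [])
        A.append(r);y.append(base+s*fc-(Lfix or 0)*Ft)
    A=np.array(A);y=np.array(y);x,*_=np.linalg.lstsq(A,y,rcond=None);res=y-A@x
    C=np.linalg.inv(A.T@A)*res.var();a,b=x[:2]
    # drone torque a sin f + b cos f about +x; heavy at angle h (from up to +y) gives torque -A sin(h)
    # h=f+c: -A sin(f+c) = -A cos c sin f - A sin c cos f
    c=np.degrees(np.arctan2(-b,-a));print(useaxle,Lfix,"x",np.round(x,3),"sd",np.round(np.sqrt(np.diag(C)),3),"rms %.3f A %.3f c %.1f"%(res.std(),np.hypot(a,b),c));return c
if __name__=="__main__":
    print(len(D))
    for u in(0,1):
        fit(u)
        for l in(0,.1,.15,.2):fit(u,l)
E
python3 fit.py
```

```text
34
0 None x [0.352 0.209 0.175] sd [0.076 0.027 0.01 ] rms 0.119 A 0.409 c -149.3
0 0 x [0.037 0.006] sd [0.237 0.078] rms 0.380 A 0.037 c -170.6
0 0.1 x [0.217 0.122] sd [0.122 0.04 ] rms 0.195 A 0.249 c -150.7
0 0.15 x [0.307 0.18 ] sd [0.081 0.027] rms 0.130 A 0.356 c -149.6
0 0.2 x [0.397 0.238] sd [0.081 0.027] rms 0.130 A 0.463 c -149.1
1 None x [-0.315  0.413  0.072  0.053  0.054] sd [0.146 0.048 0.027 0.01  0.014] rms 0.085 A 0.519 c -52.7
1 0 x [-0.401  0.52   0.079  0.052] sd [0.157 0.03  0.005 0.015] rms 0.093 A 0.656 c -52.4
1 0.1 x [-0.281  0.371  0.043  0.055] sd [0.145 0.027 0.004 0.014] rms 0.086 A 0.465 c -52.8
1 0.15 x [-0.221  0.296  0.026  0.057] sd [0.159 0.03  0.005 0.016] rms 0.095 A 0.370 c -53.3
1 0.2 x [-0.161  0.222  0.008  0.059] sd [0.184 0.035 0.006 0.018] rms 0.109 A 0.274 c -54.0
```

```bash
mv log.jsonl log_grip.jsonl
python3 -m handwheel '[[[-0.12,0,0,0,0,0,0],[-0.12,0,0,0,0,0,0],[-0.12,0,0,0,0,0,0]]]'; python3 lg.py
python3 -m handwheel '[[[-0.12,0,-0.59,0.015,-3,0,0]]]' >/dev/null; python3 lg.py
python3 -m handwheel '[[[-0.12,0,-0.59,0.015,-3,0,0]]]' >/dev/null; python3 lg.py
python3 -m handwheel '[[[-0.12,0,-0.59,0.015,-3,0,0]]]' >/dev/null; python3 lg.py
python3 -m handwheel '[[[-0.12,0,-0.59,0.015,-3,0,0]]]' >/dev/null; python3 lg.py
python3 -m handwheel '[[[-0.12,0,-0.59,0.015,-3,0,0]]]' >/dev/null; python3 lg.py
python3 -m handwheel '[[[-0.12,0,-0.59,0.015,-3,0,0]]]' >/dev/null; python3 lg.py
python3 -m handwheel '[[[-0.12,0,-0.59,0.015,-3,0,0]]]' >/dev/null; python3 lg.py
python3 -m handwheel '[[[-0.12,0,-0.59,0.015,-3,0,0]]]' >/dev/null; python3 lg.py
python3 -m handwheel '[[[-0.12,0,-0.59,0.015,-3,0,0]]]' >/dev/null; python3 lg.py
python3 -m handwheel '[[[-0.12,0,-0.59,0.015,-3,0,0]]]' >/dev/null; python3 lg.py
python3 -m handwheel '[[[-0.12,0,-0.59,0.015,-3,0,0]]]' >/dev/null; python3 lg.py
python3 -m handwheel '[[[-0.12,0,-0.59,0.015,-3,0,0]]]' >/dev/null; python3 lg.py
python3 -m handwheel '[[[-0.12,0,-0.59,0.015,-3,0,0]]]' >/dev/null; python3 lg.py
tail -1 log.jsonl | grep -o '"q.*'
```

```text
time_s: 8.9
eef_pos: [0.5512, 0.0127, 0.2825]
eef_rot: [0.173, 0.981, -0.088, -0.012]
wrist_force: [0.3, -0.7, 0.3]
opening: 0.44
grasp_force: 0.0
8.90 phi 20.1 r 0.1145 x 0.0021 tilt 19.9 F [ 0.4 -0.6  0.3] tF 0.08 tM 0.22
9.03 phi 22.5 r 0.1142 x 0.0022 tilt 23.0 F [ 0.6 -0.9 -0.6] tF 0.07 tM 0.26
9.15 phi 25.4 r 0.1142 x 0.0022 tilt 26.1 F [ 0.4 -3.7  1.7] tF 0.47 tM -0.43
9.28 phi 28.4 r 0.1143 x 0.0022 tilt 29.1 F [-0.5 -3.   2.9] tF 0.46 tM -0.38
9.40 phi 31.4 r 0.1144 x 0.0022 tilt 32.1 F [-0.6 -2.9  2.9] tF 0.45 tM -0.46
9.53 phi 34.4 r 0.1145 x 0.0022 tilt 35.1 F [-1.3 -3.4  3.8] tF 0.57 tM -0.37
9.65 phi 37.4 r 0.1145 x 0.0023 tilt 38.1 F [-0.8 -2.1  3.7] tF 0.45 tM -0.33
9.78 phi 40.3 r 0.1145 x 0.0023 tilt 41.1 F [-0.8 -1.9  4. ] tF 0.46 tM -0.38
9.90 phi 43.3 r 0.1145 x 0.0023 tilt 44.1 F [-0.1 -1.6  4.3] tF 0.47 tM -0.32
10.03 phi 46.5 r 0.1144 x 0.0023 tilt 47.1 F [ 1.  -0.1  4.4] tF 0.37 tM -0.27
10.15 phi 49.5 r 0.1143 x 0.0022 tilt 50.1 F [ 0.7 -0.7  5. ] tF 0.48 tM -0.32
10.28 phi 52.7 r 0.1140 x 0.0020 tilt 53.1 F [ 1.6 -1.2  4.5] tF 0.49 tM -0.25
10.40 phi 56.0 r 0.1138 x 0.0018 tilt 56.1 F [1.9 0.2 4.6] tF 0.42 tM -0.16
10.53 phi 59.1 r 0.1137 x 0.0017 tilt 59.1 F [ 1.6 -0.9  4.1] tF 0.45 tM -0.11
"q": [0.33883485008217534, 0.5974195075378047, 1.3721282600505182, -0.8648969259821732, 1.761719970179619, 2.1905043994322266]}
```

```bash

python3 -m handwheel '[[[-0.12,0,0.59,0.015,3,0,0]]]' >/dev/null; python3 lg.py
python3 -m handwheel '[[[-0.12,0,0.59,0.015,3,0,0]]]' >/dev/null; python3 lg.py
python3 -m handwheel '[[[-0.12,0,0.59,0.015,3,0,0]]]' >/dev/null; python3 lg.py
python3 -m handwheel '[[[-0.12,0,0.59,0.015,3,0,0]]]' >/dev/null; python3 lg.py
python3 -m handwheel '[[[-0.12,0,0.59,0.015,3,0,0]]]' >/dev/null; python3 lg.py
python3 -m handwheel '[[[-0.12,0,0.59,0.015,3,0,0]]]' >/dev/null; python3 lg.py
python3 -m handwheel '[[[-0.12,0,0.59,0.015,3,0,0]]]' >/dev/null; python3 lg.py
python3 -m handwheel '[[[-0.12,0,0.59,0.015,3,0,0]]]' >/dev/null; python3 lg.py
python3 -m handwheel '[[[-0.12,0,0.59,0.015,3,0,0]]]' >/dev/null; python3 lg.py
python3 -m handwheel '[[[-0.12,0,0.59,0.015,3,0,0]]]' >/dev/null; python3 lg.py
python3 -m handwheel '[[[-0.12,0,0.59,0.015,3,0,0]]]' >/dev/null; python3 lg.py
python3 -m handwheel '[[[-0.12,0,0.59,0.015,3,0,0]]]' >/dev/null; python3 lg.py
python3 -m handwheel '[[[-0.12,0,0.59,0.015,3,0,0]]]' >/dev/null; python3 lg.py
python3 -m handwheel '[[[-0.12,0,0.59,0.015,3,0,0]]]' >/dev/null; python3 lg.py
python3 -m handwheel '[[[-0.12,0,0.59,0.015,3,0,0]]]' >/dev/null; python3 lg.py
python3 -m handwheel '[[[-0.12,0,0.59,0.015,3,0,0]]]' >/dev/null; python3 lg.py
python3 -m handwheel '[[[-0.12,0,0.59,0.015,3,0,0]]]' >/dev/null; python3 lg.py
python3 -m handwheel '[[[-0.12,0,0.59,0.015,3,0,0]]]' >/dev/null; python3 lg.py
python3 -m handwheel '[[[-0.12,0,0.59,0.015,3,0,0]]]' >/dev/null; python3 lg.py
python3 -m handwheel '[[[-0.12,0,0.59,0.015,3,0,0]]]' >/dev/null; python3 lg.py
python3 -m handwheel '[[[-0.12,0,0.59,0.015,3,0,0]]]' >/dev/null; python3 lg.py
python3 -m handwheel '[[[-0.12,0,0.59,0.015,3,0,0]]]' >/dev/null; python3 lg.py
python3 -m handwheel '[[[-0.12,0,0.59,0.015,3,0,0]]]' >/dev/null; python3 lg.py
python3 -m handwheel '[[[-0.12,0,0.59,0.015,3,0,0]]]' >/dev/null; python3 lg.py
python3 -m handwheel '[[[-0.12,0,0.59,0.015,3,0,0]]]' >/dev/null; python3 lg.py
python3 -m handwheel '[[[-0.12,0,0.59,0.015,3,0,0]]]' >/dev/null; python3 lg.py
python3 -m handwheel '[[[-0.12,0,0.59,0.015,3,0,0]]]' >/dev/null; python3 lg.py
python3 -m handwheel '[[[-0.12,0,0.59,0.015,3,0,0]]]' >/dev/null; python3 lg.py
python3 -m handwheel '[[[-0.12,0,0.59,0.015,3,0,0]]]' >/dev/null; python3 lg.py
python3 -m handwheel '[[[-0.12,0,0.59,0.015,3,0,0]]]' >/dev/null; python3 lg.py
python3 -m handwheel '[[[-0.12,0,0.59,0.015,3,0,0]]]' >/dev/null; python3 lg.py
python3 -m handwheel '[[[-0.12,0,0.59,0.015,3,0,0]]]' >/dev/null; python3 lg.py
tail -1 log.jsonl | grep -o '"q.*'
cat > fit2.py <<'E'
from fit import *
def go(D,mult=1):
    A=[];y=[]
    for s,d in D:
        al=np.radians(d["tilt"]);F=d["F"];Ft=-np.sin(al)*F[2]+np.cos(al)*F[1]
        f=np.radians(d["tilt"]+s*1.5)    # drone lags by the slack
        y.append(-Ft*.130+s*.325);A.append([np.sin(f),np.cos(f)])
    A=np.array(A);y=np.array(y);x=np.linalg.lstsq(A,y,rcond=None)[0];res=y-A@x
    sd=np.sqrt(np.diag(np.linalg.inv(A.T@A))*res.var())
    print(len(y),"a,b",np.round(x,3),np.round(sd,3),"rms %.3f A %.3f c %.1f"%(res.std(),np.hypot(*x),np.degrees(np.arctan2(-x[1],-x[0]))))
    return res
D=load(2)
for k in(0,1,-1): go([e for e in D if k in(0,e[0])])
E
python3 fit2.py
```

```text
10.65 phi 58.0 r 0.1116 x -0.0001 tilt 56.1 F [ 0.2 -0.6  0.1] tF 0.04 tM 0.40
10.78 phi 54.1 r 0.1124 x 0.0006 tilt 52.9 F [ 0.2  0.6 -2.2] tF -0.24 tM 0.66
10.90 phi 50.7 r 0.1126 x 0.0007 tilt 49.9 F [ 0.   0.6 -1.3] tF -0.16 tM 0.64
11.03 phi 47.4 r 0.1129 x 0.0009 tilt 46.8 F [-1.1 -0.  -3. ] tF -0.25 tM 0.55
11.15 phi 44.1 r 0.1132 x 0.0011 tilt 43.8 F [-0.5  0.4 -1.8] tF -0.18 tM 0.55
11.28 phi 41.0 r 0.1133 x 0.0012 tilt 40.8 F [-0.4 -0.2 -1.3] tF -0.08 tM 0.49
11.40 phi 38.0 r 0.1134 x 0.0013 tilt 37.8 F [ 0.3  0.1 -1.6] tF -0.12 tM 0.46
11.53 phi 34.9 r 0.1134 x 0.0013 tilt 34.8 F [ 0.3  0.5 -1.8] tF -0.17 tM 0.44
11.65 phi 32.0 r 0.1135 x 0.0013 tilt 31.8 F [-0.4  0.4 -0.4] tF -0.06 tM 0.46
11.78 phi 29.0 r 0.1135 x 0.0014 tilt 28.8 F [-0.2  0.9 -0.9] tF -0.14 tM 0.42
11.90 phi 26.0 r 0.1136 x 0.0014 tilt 25.8 F [-0.5  0.2 -1.1] tF -0.08 tM 0.37
12.03 phi 23.0 r 0.1136 x 0.0014 tilt 22.8 F [ 0.2  0.6 -0.5] tF -0.09 tM 0.32
12.15 phi 20.0 r 0.1137 x 0.0014 tilt 19.8 F [-0.2 -0.5 -0.7] tF 0.03 tM 0.29
12.28 phi 17.0 r 0.1137 x 0.0015 tilt 16.8 F [ 0.   1.2 -1.8] tF -0.20 tM 
[... 1055 characters left out ...]
137 x 0.0019 tilt -25.1 F [-0.   0.5 -0.1] tF -0.04 tM -0.11
14.15 phi -27.8 r 0.1136 x 0.0019 tilt -28.1 F [-0.5  0.  -0.6] tF 0.03 tM -0.11
14.28 phi -30.8 r 0.1136 x 0.0020 tilt -31.1 F [-0.1  0.6 -0.6] tF -0.02 tM -0.12
14.40 phi -33.7 r 0.1135 x 0.0020 tilt -34.1 F [-0.6  0.3  0.4] tF -0.05 tM -0.18
14.53 phi -36.8 r 0.1130 x 0.0021 tilt -37.2 F [0.2 0.3 1.3] tF -0.12 tM -0.15
"q": [-0.7242628201818325, 0.1998102699567777, 1.6484747171252518, 0.5466983739090422, 1.6508174923038519, 0.9675996950720586]}
41 a,b [-0.017  0.26 ] [0.023 0.014] rms 0.069 A 0.261 c -86.3
30 a,b [-0.048  0.257] [0.03  0.015] rms 0.071 A 0.262 c -79.4
11 a,b [0.078 0.205] [0.068 0.063] rms 0.050 A 0.219 c -110.9
```

```bash
python3 -m handwheel '[[[1,0,0,0,0,0,0],[1,0,0,0,0,0,0],[1,0,0,-4,0,0,0],[1,0,0,-9,0,0,0],[1,0,0,-13,0,0,0],[1,0,0,-13,0,0,0]]]' ; 
python3 - <<'E'
import numpy as np
for b in range(10,95,10):
    r=np.radians(b);print(b,np.round([-24.3*np.sin(r),24.3*(1-np.cos(r))],1))
E
python3 lg.py
```

```text
time_s: 15.28
eef_pos: [0.5183, -0.1705, 0.3718]
eef_rot: [-0.314, 0.945, -0.084, 0.032]
wrist_force: [0.3, 0.2, 0.2]
opening: 1.004
grasp_force: 0.0
10 [-4.2  0.4]
20 [-8.3  1.5]
30 [-12.1   3.3]
40 [-15.6   5.7]
50 [-18.6   8.7]
60 [-21.   12.1]
70 [-22.8  16. ]
80 [-23.9  20.1]
90 [-24.3  24.3]
15.28 phi -36.7 r 0.2456 x 0.0031 tilt -36.8 F [0.3 0.2 0.2] tF -0.07 tM -0.31
```

```bash
python3 -m handwheel '[[[1,0,-4.2,0.4,-10,0,0],[1,0,-8.3,1.5,-20,0,0],[1,0,-12.1,3.3,-30,0,0],[1,0,-15.6,5.7,-40,0,0],[1,0,-18.6,8.7,-50,0,0],[1,0,-21,12.1,-60,0,0],[1,0,-22.8,16,-70,0,0],[1,0,-23.9,20.1,-80,0,0],[1,0,-24.3,24.3,-90,0,0],[1,0,-24.3,24.3,-90,0,0]]]'
python3 - <<'E'
from h import *
from bench import status,camera
import cv2
o=status.get_obs();cur=pose(o);print(o["time_s"],np.round(o["q"],2))
for n in("wrist","top"):
    c=camera(n)
    if n=="wrist":
        p,r=cur;T=np.eye(4);T[:3,:3]=r.as_matrix();T[:3,3]=p;c["extrinsics"]=T@np.array(c["hand_eye"])
    cv2.imwrite("pics/%s2.png"%n,c["frame"]);P,ok=cloud(c);A=((P[ok]-AX)@S);rr=np.hypot(A[:,1],A[:,2]);a=np.degrees(np.arctan2(A[:,1],A[:,2]))
    m=(rr>.07)&(rr<.148)&(abs(A[:,0])<.03)
    print(n,np.histogram(a[m],bins=72,range=(-180,180))[0].tolist())
    for lo,hi in((-60,-10),(30,80)):
        k=m&(a>lo)&(a<hi)&(rr>.11)
        if k.sum()>20:print(lo,hi,k.sum(),a[k].min(),a[k].max())
print(row(cur,grip(np.radians(55),.25,.001)))
E
python3 lg.py
```

```text
time_s: 16.52
eef_pos: [0.5747, 0.1697, 0.3062]
eef_rot: [0.45, 0.889, -0.072, -0.047]
wrist_force: [-1.5, -0.9, -0.9]
opening: 0.995
grasp_force: 0.0
16.525 [ 0.44  0.61  1.14 -0.78  1.94  2.09]
wrist [0, 0, 0, 0, 0, 0, 0, 0, 0, 12, 35, 13, 0, 0, 0, 0, 0, 0, 0, 0, 0, 0, 0, 0, 0, 0, 0, 5, 82, 591, 321, 0, 0, 0, 0, 0, 0, 0, 0, 0, 0, 0, 0, 0, 0, 94, 676, 640, 29, 0, 0, 0, 0, 0, 0, 0, 0, 0, 0, 0, 0, 0, 6, 709, 259, 33, 0, 0, 0, 0, 0, 0]
-60 -10 703 -41.10224875158497 -28.2973094363825
30 80 1439 48.586736607091744 60.761180241554854
top [0, 0, 0, 0, 0, 0, 0, 0, 0, 2, 11, 76, 24, 0, 0, 0, 0, 0, 0, 0, 0, 0, 0, 0, 0, 0, 0, 2, 30, 89, 32, 0, 0, 0, 0, 0, 0, 0, 0, 0, 0, 0, 0, 0, 1, 73, 76, 9, 0, 0, 0, 0, 0, 0, 0, 0, 0, 0, 0, 0, 0, 0, 0, 28, 29, 7, 0, 0, 0, 0, 0, 0]
-60 -10 124 -40.48757666356019 -27.571687424284438
30 80 122 46.71461344300966 59.61847914848563
[ 0.43  0.59 -1.28 -1.25  0.04  1.32]
16.62 phi 53.7 r 0.2429 x -0.0003 tilt 53.1 F [ 0.1 -0.7  1.5] tF 0.38 tM 0.28
```

```bash
python3 - <<'E'
from h import *
from bench import status
cur=pose(status.get_obs());print(row(cur,grip(np.radians(54.3),.18,.001)),row(cur,grip(np.radians(54.3),.113,.001)))
E
```

```text
[ 0.09 -0.13  6.3  -1.21 -0.33  0.27] [ 5.000e-02  1.000e-02  1.299e+01 -1.210e+00 -3.300e-01  2.700e-01]
```

```bash
python3 -m handwheel '[[[1,0,-0.1,6.3,-1.2,-0.3,0.3],[1,0,0,10,-1.2,-0.3,0.3],[1,0,0,13,-1.2,-0.3,0.3],[1,0,0,13,-1.2,-0.3,0.3],[-0.12,0,0,13,-1.2,-0.3,0.3],[-0.12,0,0,13,-1.2,-0.3,0.3],[-0.12,0,0,13,-1.2,-0.3,0.3],[-0.12,0,0,13,-1.2,-0.3,0.3]]]'; cp log.jsonl log_cage1.jsonl; rm log.jsonl; python3 lg.py
python3 -m handwheel '[[[-0.12,0,0.59,0.015,3,0,0]]]' >/dev/null; python3 lg.py
python3 -m handwheel '[[[-0.12,0,0.59,0.015,3,0,0]]]' >/dev/null; python3 lg.py
python3 -m handwheel '[[[-0.12,0,0.59,0.015,3,0,0]]]' >/dev/null; python3 lg.py
python3 -m handwheel '[[[-0.12,0,0.59,0.015,3,0,0]]]' >/dev/null; python3 lg.py
python3 -m handwheel '[[[-0.12,0,0.59,0.015,3,0,0]]]' >/dev/null; python3 lg.py
python3 -m handwheel '[[[-0.12,0,0.59,0.015,3,0,0]]]' >/dev/null; python3 lg.py
python3 -m handwheel '[[[-0.12,0,0.59,0.015,3,0,0]]]' >/dev/null; python3 lg.py
python3 -m handwheel '[[[-0.12,0,0.59,0.015,3,0,0]]]' >/dev/null; python3 lg.py
python3 -m handwheel '[[[-0.12,0,0.59,0.015,3,0,0]]]' >/dev/null; python3 lg.py
python3 -m handwheel '[[[-0.12,0,0.59,0.015,3,0,0]]]' >/dev/null; python3 lg.py
python3 -m handwheel '[[[-0.12,0,0.59,0.015,3,0,0]]]' >/dev/null; python3 lg.py
python3 -m handwheel '[[[-0.12,0,0.59,0.015,3,0,0]]]' >/dev/null; python3 lg.py
python3 -m handwheel '[[[-0.12,0,0.59,0.015,3,0,0]]]' >/dev/null; python3 lg.py
python3 -m handwheel '[[[-0.12,0,0.59,0.015,3,0,0]]]' >/dev/null; python3 lg.py
python3 -m handwheel '[[[-0.12,0,0.59,0.015,3,0,0]]]' >/dev/null; python3 lg.py
python3 -m handwheel '[[[-0.12,0,0.59,0.015,3,0,0]]]' >/dev/null; python3 lg.py
python3 -m handwheel '[[[-0.12,0,0.59,0.015,3,0,0]]]' >/dev/null; python3 lg.py
python3 -m handwheel '[[[-0.12,0,0.59,0.015,3,0,0]]]' >/dev/null; python3 lg.py
python3 -m handwheel '[[[-0.12,0,0.59,0.015,3,0,0]]]' >/dev/null; python3 lg.py
python3 -m handwheel '[[[-0.12,0,0.59,0.015,3,0,0]]]' >/dev/null; python3 lg.py
python3 -m handwheel '[[[-0.12,0,0.59,0.015,3,0,0]]]' >/dev/null; python3 lg.py
python3 -m handwheel '[[[-0.12,0,0.59,0.015,3,0,0]]]' >/dev/null; python3 lg.py
python3 -m handwheel '[[[-0.12,0,0.59,0.015,3,0,0]]]' >/dev/null; python3 lg.py
python3 -m handwheel '[[[-0.12,0,0.59,0.015,3,0,0]]]' >/dev/null; python3 lg.py
python3 -m handwheel '[[[-0.12,0,0.59,0.015,3,0,0]]]' >/dev/null; python3 lg.py
python3 -m handwheel '[[[-0.12,0,0.59,0.015,3,0,0]]]' >/dev/null; python3 lg.py
python3 fit2.py
```

```text
time_s: 17.62
eef_pos: [0.5599, 0.0644, 0.243]
eef_rot: [0.454, 0.886, -0.083, -0.04]
wrist_force: [0.9, 0.0, 0.5]
opening: 0.441
grasp_force: 0.0
17.62 phi 53.4 r 0.1141 x 0.0012 tilt 54.2 F [0.9 0.2 0.5] tF 0.03 tM 0.40
17.75 phi 51.2 r 0.1131 x 0.0005 tilt 51.1 F [-0.1  1.  -1. ] tF -0.16 tM 0.52
17.88 phi 47.3 r 0.1139 x 0.0012 tilt 48.0 F [ 0.  -0.2 -0.8] tF -0.05 tM 0.47
18.00 phi 44.0 r 0.1143 x 0.0013 tilt 44.9 F [ 1.1 -0.2 -1.2] tF -0.08 tM 0.50
18.12 phi 40.9 r 0.1144 x 0.0013 tilt 41.9 F [ 0.5  0.  -0.5] tF -0.04 tM 0.44
18.25 phi 38.0 r 0.1144 x 0.0013 tilt 39.0 F [ 1.5  0.3 -1.2] tF -0.12 tM 0.40
18.38 phi 35.1 r 0.1145 x 0.0012 tilt 36.0 F [-0.6  0.9 -1.1] tF -0.16 tM 0.45
18.50 phi 32.1 r 0.1146 x 0.0012 tilt 33.0 F [ 0.5 -0.1 -0.9] tF -0.04 tM 0.45
18.62 phi 29.2 r 0.1147 x 0.0011 tilt 30.0 F [-0.4  1.5 -1.5] tF -0.23 tM 0.45
18.75 phi 26.3 r 0.1149 x 0.0011 tilt 27.0 F [0.3 0.6 0.1] tF -0.06 tM 0.41
18.88 phi 23.3 r 0.1150 x 0.0010 tilt 24.0 F [ 0.3  1.1 -2.1] tF -0.21 tM 0.32
19.00 phi 20.4 r 0.1151 x 0.0010 tilt 21.0 F [-0.4  1.2 -2.2] tF -0.22 tM 0.41
19.12 phi 17
[... 1195 characters left out ...]
] [0.039 0.017] rms 0.068 A 0.258 c -168.0
24 a,b [0.252 0.053] [0.039 0.017] rms 0.068 A 0.258 c -168.0Traceback (most recent call last):
  File "fit2.py", line 13, in <module>
    for k in(0,1,-1): go([e for e in D if k in(0,e[0])])
                      ~~^^^^^^^^^^^^^^^^^^^^^^^^^^^^^^^^
  File "fit2.py", line 8, in go
    A=np.array(A);y=np.array(y);x=np.linalg.lstsq(A,y,rcond=None)[0];res=y-A@x
                                  ~~~~~~~~~~~~~~~^^^^^^^^^^^^^^^^
    _assert_2d(a, b)
    ~~~~~~~~~~^^^^^^
    raise LinAlgError('%d-dimensional array given. Array must be '
            'two-dimensional' % a.ndim)
numpy.linalg.LinAlgError: 1-dimensional array given. Array must be two-dimensional
```

```bash

python3 -m handwheel '[[[-0.12,0,-0.59,0.015,-3,0,0]]]' >/dev/null; python3 lg.py
python3 -m handwheel '[[[-0.12,0,-0.59,0.015,-3,0,0]]]' >/dev/null; python3 lg.py
python3 -m handwheel '[[[-0.12,0,-0.59,0.015,-3,0,0]]]' >/dev/null; python3 lg.py
python3 -m handwheel '[[[-0.12,0,-0.59,0.015,-3,0,0]]]' >/dev/null; python3 lg.py
python3 -m handwheel '[[[-0.12,0,-0.59,0.015,-3,0,0]]]' >/dev/null; python3 lg.py
python3 -m handwheel '[[[-0.12,0,-0.59,0.015,-3,0,0]]]' >/dev/null; python3 lg.py
python3 -m handwheel '[[[-0.12,0,-0.59,0.015,-3,0,0]]]' >/dev/null; python3 lg.py
python3 -m handwheel '[[[-0.12,0,-0.59,0.015,-3,0,0]]]' >/dev/null; python3 lg.py
python3 -m handwheel '[[[-0.12,0,-0.59,0.015,-3,0,0]]]' >/dev/null; python3 lg.py
python3 -m handwheel '[[[-0.12,0,-0.59,0.015,-3,0,0]]]' >/dev/null; python3 lg.py
python3 -m handwheel '[[[-0.12,0,-0.59,0.015,-3,0,0]]]' >/dev/null; python3 lg.py
python3 -m handwheel '[[[-0.12,0,-0.59,0.015,-3,0,0]]]' >/dev/null; python3 lg.py
python3 -m handwheel '[[[-0.12,0,-0.59,0.015,-3,0,0]]]' >/dev/null; python3 lg.py
python3 -m handwheel '[[[-0.12,0,-0.59,0.015,-3,0,0]]]' >/dev/null; python3 lg.py
python3 -m handwheel '[[[-0.12,0,-0.59,0.015,-3,0,0]]]' >/dev/null; python3 lg.py
python3 -m handwheel '[[[-0.12,0,-0.59,0.015,-3,0,0]]]' >/dev/null; python3 lg.py
python3 fit2.py
cat > fit3.py <<'E'
import fit,json
from fit2 import *
def shift(D,k): return [(s,dict(d,tilt=d["tilt"],sh=k)) for s,d in D]
def rd(fn): fit.L=[json.loads(l) for l in open(fn)];return fit.load(2)
E1=[(s,d,90) for s,d in rd("log_cage1.jsonl")];E2=[(s,d,0) for s,d in rd("log.jsonl")]
def comb(E,extra):
    A=[];y=[]
    for s,d,k in E:
        al=np.radians(d["tilt"]);F=d["F"];Ft=-np.sin(al)*F[2]+np.cos(al)*F[1];f=np.radians(d["tilt"]+s*1.5+k)
        y.append(-Ft*.130+s*.325);A.append([np.sin(f),np.cos(f)]+([s,1] if extra else []))
    A=np.array(A);y=np.array(y);x=np.linalg.lstsq(A,y,rcond=None)[0];res=y-A@x
    sd=np.sqrt(np.diag(np.linalg.inv(A.T@A))*res.var());print(len(y),np.round(x,3),np.round(sd,3),"A %.3f c %.1f"%(np.hypot(x[0],x[1]),np.degrees(np.arctan2(-x[1],-x[0]))))
for e in(0,1):comb(E1+E2,e);comb(E2,e)
E
echo; python3 fit3.py | tail -4
```

```text
21.00 phi -21.7 r 0.1151 x 0.0005 tilt -20.8 F [-0.5  0.8 -0.6] tF -0.06 tM -0.20
21.12 phi -18.3 r 0.1157 x 0.0008 tilt -17.7 F [-0.5 -1.1 -1.7] tF 0.18 tM -0.37
21.25 phi -15.2 r 0.1159 x 0.0008 tilt -14.7 F [ 0.2 -1.5 -1.9] tF 0.22 tM -0.45
21.38 phi -12.2 r 0.1160 x 0.0008 tilt -11.7 F [-0.7 -1.9 -1.5] tF 0.25 tM -0.38
21.50 phi -9.3 r 0.1160 x 0.0008 tilt -8.7 F [-0.8 -1.9 -1. ] tF 0.24 tM -0.46
21.62 phi -6.4 r 0.1161 x 0.0008 tilt -5.7 F [-0.9 -2.2 -0.9] tF 0.26 tM -0.44
21.75 phi -3.5 r 0.1162 x 0.0009 tilt -2.7 F [-1.5 -3.1  0.1] tF 0.36 tM -0.51
21.88 phi -0.6 r 0.1162 x 0.0009 tilt 0.3 F [-1.  -3.3  0.7] tF 0.39 tM -0.50
22.00 phi 2.3 r 0.1163 x 0.0010 tilt 3.3 F [-0.8 -2.4  1.1] tF 0.28 tM -0.51
22.12 phi 5.2 r 0.1163 x 0.0011 tilt 6.3 F [-1.3 -2.9  1.3] tF 0.35 tM -0.51
22.25 phi 8.2 r 0.1163 x 0.0011 tilt 9.3 F [-1.7 -2.4  2.2] tF 0.31 tM -0.52
22.38 phi 11.1 r 0.1163 x 0.0012 tilt 12.3 F [-1.7 -2.6  1.9] tF 0.34 tM -0.51
22.50 phi 14.0 r 0.1162 x 0.0013 tilt 15.3 F [-1.7 -3.5  3.5] tF 0.49 tM -0.45
22.62 phi 16.9 r 0.1162 x 0.0013 tilt 18.3 F [-1.4 -3.7  3.2] tF 0.52 t
[... 288 characters left out ...]
0
14 a,b [0.429 0.043] [0.073 0.016] rms 0.057 A 0.431 c -174.3

38 a,b [0.281 0.049] [0.035 0.012] rms 0.067 A 0.285 c -170.0
24 a,b [0.252 0.053] [0.039 0.017] rms 0.068 A 0.258 c -168.0
14 a,b [0.429 0.043] [0.073 0.016] rms 0.057 A 0.431 c -174.3Traceback (most recent call last):
  File "fit3.py", line 5, in <module>
    E1=[(s,d,90) for s,d in rd("log_cage1.jsonl")];E2=[(s,d,0) for s,d in rd("log.jsonl")]
                            ~~^^^^^^^^^^^^^^^^^^^
  File "fit3.py", line 4, in rd
    def rd(fn): fit.L=[json.loads(l) for l in open(fn)];return fit.load(2)
                                                               ^^^^^^^^
AttributeError: 'function' object has no attribute 'load'
```

```bash
sed -i 's/^import fit,json/import json/; s/^from fit2 import \*/from fit2 import *\nimport fit as ft/; s/fit\.L=/ft.L=/; s/fit\.load/ft.load/' fit3.py; python3 fit3.py | tail -4
python3 - <<'E'
import numpy as np
for k in range(1,11):
    r=np.radians(3.3*k);print(round(3.3*k,1),np.round([11.5*np.sin(r),11.5*(1-np.cos(r))],2))
E
```

```text
79 [0.27  0.044] [0.012 0.01 ] A 0.273 c -170.7
38 [0.281 0.049] [0.035 0.012] A 0.285 c -170.0
79 [ 0.258  0.038 -0.01   0.015] [0.028 0.017 0.009 0.019] A 0.261 c -171.7
38 [ 0.284  0.056 -0.002 -0.006] [0.053 0.215 0.012 0.208] A 0.289 c -168.9
3.3 [0.66 0.02]
6.6 [1.32 0.08]
9.9 [1.98 0.17]
13.2 [2.63 0.3 ]
16.5 [3.27 0.47]
19.8 [3.9  0.68]
23.1 [4.51 0.92]
26.4 [5.11 1.2 ]
29.7 [5.7  1.51]
33.0 [6.26 1.86]
```

All the fits agree: the heavy side is about 171° from this motor, so the motor belongs at phi ≈ -9°. I'll move it there and clamp it.

```bash
python3 -m handwheel '[[[-0.12,0,0.66,0.02,3.3,0,0],[-0.12,0,1.32,0.08,6.6,0,0],[-0.12,0,1.98,0.17,9.9,0,0],[-0.12,0,2.63,0.3,13.2,0,0],[-0.12,0,3.27,0.47,16.5,0,0],[-0.12,0,3.9,0.68,19.8,0,0],[-0.12,0,4.51,0.92,23.1,0,0],[-0.12,0,5.11,1.2,26.4,0,0],[-0.12,0,5.7,1.51,29.7,0,0],[-0.12,0,6.26,1.86,33,0,0]]]'>/dev/null; python3 lg.py
python3 -m handwheel '[[[-1,0,0,0,0,0,0],[-1,0,0,0,0,0,0],[-1,0,0,0,0,0,0],[-1,0,0,0,0,0,0],[-1,0,0,0,0,0,0],[-1,0,0,0,0,0,0],[-1,0,0,0,0,0,0],[-1,0,0,0,0,0,0]]]'; python3 lg.py
python3 - <<'E'
from h import *
from bench import camera
import cv2
for n in("top","side"):
    c=camera(n);P,ok=cloud(c);A=(P[ok]-AX)@S;rr=np.hypot(A[:,1],A[:,2]);a=np.degrees(np.arctan2(A[:,1],A[:,2]))
    m=(rr>.07)&(rr<.148)&(abs(A[:,0])<.03)
    for lo,hi in((60,110),(-130,-70)):
        k=m&(a>lo)&(a<hi)&(rr>.09);print(n,k.sum(),a[k].min() if k.any() else 0,a[k].max() if k.any() else 0)
    cv2.imwrite("pics/%s3.png"%n,c["frame"])
E
```

```text
24.12 phi -9.4 r 0.1161 x 0.0007 tilt -9.0 F [ 0.4  2.2 -1.2] tF -0.23 tM 0.23
time_s: 25.12
eef_pos: [0.5394, -0.0446, 0.2897]
eef_rot: [-0.075, 0.993, -0.092, 0.01]
wrist_force: [-4.9, -4.8, 6.1]
opening: 0.305
grasp_force: 59.6
25.12 phi -9.5 r 0.1163 x 0.0009 tilt -8.7 F [-3.9 -5.6  6.1] tF 0.53 tM -0.87
top 135 69.26489894635648 84.49611507403289
top 34 -103.21756279641143 -92.33832729679428
side 222 72.37151126797114 85.26837129628169
side 130 -106.43572972080071 -94.83645302582175
```

View pics/side3.png

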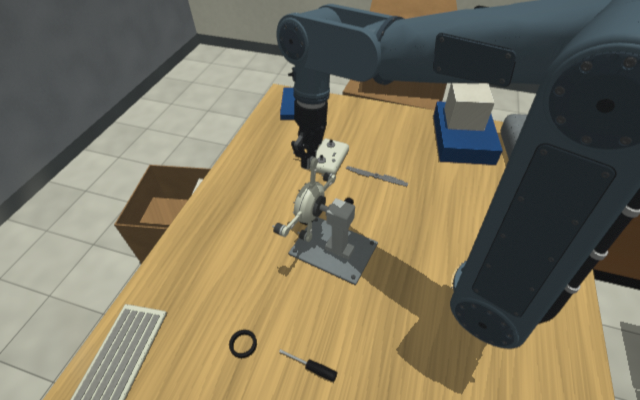

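The side view shows the gripper at (310,160) clamped on the top motor. The +y motor is at (281,229), which puts the drone at phi ≈ -10°. The remote, propeller, tape and driver haven't moved.

```bash
python3 -c "
from bench import ctrl
print(ctrl.hand_in())"
```

```text
the job is handed in; nothing more can be done
None
```

The job is handed in: I turned the drone both ways by hand and put the heavy side about 171° round from one motor. I brought that side straight down, within an estimated 5°, and the gripper is still clamped on the motor, now on top (about 60 N); the judge returned no verdict.

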